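# Clamp the arched tile in the spring holder and lock it with the mallet

### The arm

A 6-joint arm with a two-finger parallel gripper is mounted at the origin on the work surface. World frame = base frame: x ahead of the robot, y to its left, z up, the work surface at z = 0. Lengths are in mm, angles in rad, forces in N, time in s.
With the tool pointing down it reaches from about 275 to 750 mm from the base axis. Payload 10.2 kg.
Tool frame: the origin (TCP) lies at the centre of the arm's flange, where the gripper is bolted on; the fingertips stand 173 mm ahead of it and the grasp point (between the pads) lies 155 mm ahead of it; z points along the fingers, y is the line along which they close (so a half turn about z gives the same grasp; the last joint's range is limited). The gripper opens to 85 mm and grips with 20 to 120 N. Pads are 22 mm wide; open, the fingers measure 114 mm over their backs; the gripper's body (76 mm by 85 mm) begins 54 mm behind the grasp point. The pads swing forward as they close: fully open they stand 13 mm farther back than shut.
Start: joints at [0.933, 0.313, 1.498, -0, 1.331, -0.223], TCP at [211.592, 480.48, 404.694] pointing down, gripper open.
Joint ranges: [-2.94, 2.94], [-0.97, 2.17], [0.19, 2.56], [-1.23, 4.37], [0.02, 3.11], [-2.88, 2.88]. Speed limits (rad/s): [2.39, 2.39, 3.01, 3.14, 3.14, 3.14].

### API

Orientations are given as a unit quaternion [w, x, y, z].
In Python, from rig import ctrl gives the robot as it stands.
- The arm moves only by the shell command python3 steer.py [OPENING] [FORCE], which reads ROWS from standard input. ROWS is a JSON object whose key "ticks" holds a list of rows, 1 to 8 of them, each of 6 numbers: dx, dy, dz in shares of 40 cm (1.0 is 40 cm), then a rotation vector rx, ry, rz in parts of the range, where 1.0 means 2 pi rad; each row is the pose to reach, as a shift and turn from the pose commanded when the command began, along the tool's axes at that moment; what a row does not reach only later rows make up. A row lasts 1/10 s, in which the tool goes at most 50 mm and 0.15 rad, less where a joint would pass 70% of its speed; a pose out of reach is approached as far as the arm can. OPENING is the opening from 0.0 (shut) to 1.0 (fully open), set as the command begins (- or left out keeps the last). The fingers move at their own pace and stop on an object; FORCE is the grip in N (left out, the last holds). Time passes only in rows, so rows that do not move let the fingers close. It prints the time, the measured TCP pose, the force, the opening and the grip force at its end. No shift or turn number may pass 1 either way. Input that does not fit is refused with a message, and nothing moves.
- ctrl.sense(): the state, without advancing time (a new reading comes with each control period).
- ctrl.capture(name): name is "side" or "top" or "wrist"; returns the picture (480x640x3 uint8, red, green, blue); there is no depth.
- ctrl.calibration(name): a dict with "fx", "fy", "cx", "cy" (pixels), "position" and "attitude" of the camera in the world. Camera axes: x right, y down, z forward; pixel columns grow to the right and rows downward; lengths in mm; the calibration is good to about 2 mm. The wrist camera is an equidistant fisheye: a pixel r from the principal point sees the ray r / f radians off the axis. A picture is of the moment at which its call begins: read the wrist's pose just before it. calibration takes no time and is no camera call; for the wrist camera it gives the pose at the moment of the call.
- ctrl.finish_job(): hands the job in; it is judged then, once.
The state is a dict: "time_s": time; "joints": joint angles; "dq": joint speeds; "tau": joint torques, N m; "eef_pos": TCP position; "ee_rot": TCP orientation; "force": force on the tool from outside, world axes, zero at the start; "wrist_torque": the same for the moment, N m; "grip_width": opening from 0.0 (shut) to 1.0 (fully open); "grip_force": force on a finger pad.
Only numpy, scipy, OpenCV 4.12 (cv2) and the standard library are available. Lean on these libraries where they do the work, as an engineer would, in place of code of your own. Each camera call takes 0.05 s, during which the arm holds its last target. There are 200 camera calls.

### The job

Lift the round-topped terracotta tile out of the drying rack (only its narrow edges can be reached there), stand it upright on the open bench, let go, and take it again by its broad faces, since the holder's posts leave no room beside its edges. With the tile itself push the holder's spring gate back and keep it open while you lower the tile right down onto the holder's floor, between gate and back plate, then let go so that the gate clamps it upright. Last, drive the locking pin fully home with the mallet and set the mallet down on the bench, clear of the holder, leaving the other things alone.

Things in the scene. Friction and masses are not known exactly. Their poses are not given: they have to be found in the camera images.
- rack: Wooden drying rack fixed to the bench: board 120 x 50 mm, 10 mm thick, with four slats (8 mm thick, 36 mm wide, tops 90 mm above the bench) making three 24 mm slots at x = -32, 0, +32 mm. A tile stands on the board in each slot; only its narrow edges, sticking out past the slats, can be gripped there. Origin: centre of the underside, z up.
- arch_tile: The tile to clamp: plain terracotta, 20 mm thick (its x), 60 mm wide (y), 115 mm high (z); edges straight up to 85 mm, above that a half disc of 30 mm radius. 0.2 to 0.33 kg. Starts in any of the rack's slots, its x along the rack's x. Origin: centre of its foot. Either face may look to the gate.
- square_tile: Bystander in the rack: terracotta tile 20 mm thick, 46 mm wide, 112 mm high, flat top. Origin: centre of its foot.
- gable_tile: Bystander in the rack: terracotta tile 20 mm thick, 46 mm wide, 115 mm high, pointed top. Origin: centre of its foot.
- holder: Wooden spring holder fixed to the bench, x pointing roughly to the robot's right. Base x -30 to 135 mm, 110 mm wide, 12 mm thick: its top is the tile's floor. Origin: on the bench below the middle of the inner face of the fixed back plate; x runs from back plate to gate. Back plate: x -12 to 0, 70 mm wide, top at z = 50. Bracket with the locking pin: x 85 to 115, 44 mm wide, top at z = 62.
- tile_place (a point): Where the middle of the tile's foot belongs: on the holder's floor, 10 mm along x from the back plate's face, mid width; the tile's x lies along the holder's x, either way round. At each side of it stands a guide post (holder x -12 to 20 mm, y 35 to 47 and -35 to -47, top 105 mm above the bench), leaving 70 mm between the posts.
- gate (a joint): Sprung gate plate of the holder, m: 0 shut (its face 8 mm from the back plate), growing as pushed along the holder's +x, stop at 0.028. Plate 56 mm wide, 12 mm thick, top at z = 78 mm, so 28 mm above the back plate. The spring shuts it with about 5 N at 0, 9 N at 0.025. With the tile clamped against the back plate it reads 0.012.
- gate_face (a point): Point on the gate's inner face (the face towards the back plate), mid width, 70 mm above the bench; moves with the gate.
- pin (a joint): The locking pin, in m: 0 up, 0.016 fully driven. Vertical steel pin with a flat round head 28 mm across. It takes about 8 N to drive, has a light return spring, and friction keeps it where it is left; starts within 3 mm of the top.
- pin_top (a point): Centre of the top of the pin's head: 95 mm above the bench when up, 79 mm when driven home.
- mallet: Wooden mallet, about 0.24 kg, standing on one striking face of its head with the handle level. Head 50 mm (x) by 60 mm (y) by 76 mm high (z); its underside is the other striking face. Handle 22 mm wide (y) and 26 mm high, from x = -25 to x = -155 mm, its axis 38 mm above the underside. Origin: centre of the head's underside; handle towards -x.
- mallet_grip (a point): Point on the mallet's handle axis, 75 mm from the middle of the head and 38 mm above its underside: a good place to grip.
- jar: Bystander: white jar with green lid, 64 mm across, 110 mm high. Origin: centre of its underside.
- bowl: Bystander: small terracotta bowl, 80 mm across, 45 mm high. Origin: centre of its underside.

How it is judged:
By the outcome, as a careful person would: the job done as asked, in the order asked, and still so for the second after the job is handed in, with the robot touching nothing.
It also fails if it takes over 72 s, if anything falls off the work surface, if the arm or the gripper's body presses on something with over 40 N, if the wrist force passes 120 N, or if a joint passes its speed limit or range.

## Working session

There is one attempt and no reset: what is moved stays moved. The work goes in short steps, Python scripts to look and compute and a shell command to move; the robot and the scene stay as the last step left them, time stands still between calls to the robot, and variables do not carry over. Pictures are saved under pics/ and viewed, at most 10 in all, crops included, and the job is handed in when it is done.

```bash
ls; mkdir -p pics; python3 - <<'E'
from rig import ctrl
import cv2,numpy as np
for n in("side","top","wrist"):
    c=ctrl.calibration(n);print(n,c)
    cv2.imwrite(f"pics/{n}0.png",ctrl.capture(n)[:,:,::-1])
s=ctrl.sense();print(s)
E
```

```text
pics
rig.py
steer.py
side {'fx': 452.3423579428627, 'fy': 452.3423579428627, 'cx': 319.89259026827193, 'cy': 238.3475359940208, 'position': array([ 454.89465497, -586.97578268,  559.39687598]), 'attitude': array([-0.43482018,  0.88889142, -0.13366143,  0.05420403])}
top {'fx': 464.18733305547687, 'fy': 464.18733305547687, 'cx': 312.7134628552259, 'cy': 233.48216367390037, 'position': array([ 477.82822896,   10.58451891, 1078.27805252]), 'attitude': array([-0.04048935,  0.71047621, -0.70048105,  0.05394883])}
wrist {'fx': 371.64829954431775, 'fy': 371.64829954431775, 'cx': 318.72311145298835, 'cy': 240.74139599918152, 'position': array([140.26414903, 513.0314127 , 373.32221626]), 'attitude': array([0.12986899, 0.82720423, 0.54010365, 0.08458873])}
{'time_s': 0.15, 'joints': array([ 9.32608943e-01,  3.13337149e-01,  1.49822137e+00,  1.86532643e-05,
        1.33099160e+00, -2.23418311e-01]), 'dq': array([ 0.00011904, -0.00172461, -0.0019085 , -0.00044473, -0.00230145,
       -0.00016395]), 'tau': array([ 1.24392933e-03, -4.12375939e+01, -2.59793347e+01, -1.91579938e-04,
        3.23471068e-03,  4.75626996e-05]), 'eef_pos': array([211.57357688, 480.46501058, 404.27394622]), 'ee_rot': array([-2.08149356e-04,  2.05903334e-01,  9.78572219e-01, -4.31206998e-04]), 'force': array([-0.78751247, -0.17293958,  0.07094928]), 'wrist_torque': array([-0.00732034,  0.00365973, -0.05185869]), 'grip_force': 0.0, 'grip_width': 1.0028343450813286}
```

View pics/top0.png

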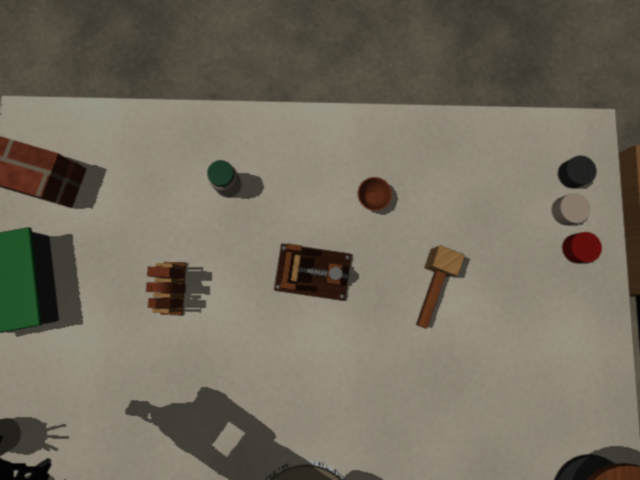

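View pics/side0.png

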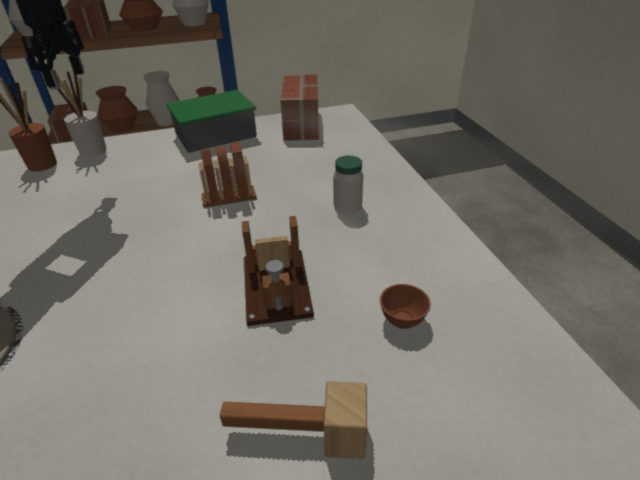

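The top view shows the rack at about (167,289) with three terracotta tiles, the holder at (313,272), with its back plate left (world +y) and pin at (336,272), and the mallet with its head at (446,261) and handle end at (425,325). The side view shows the same layout; the mallet head is at (346,418).

```bash
cat > h.py <<'E'
import numpy as np,cv2
from scipy.spatial.transform import Rotation as R
def rot(q): return R.from_quat(np.r_[q[1:],q[0]])
def ray(c,px,fish=False):
    u=np.atleast_2d(np.array(px,float)); x=(u[:,0]-c['cx'])/c['fx']; y=(u[:,1]-c['cy'])/c['fy']
    if fish:
        r=np.hypot(x,y)+1e-12; d=np.c_[x/r*np.sin(r),y/r*np.sin(r),np.cos(r)]
    else: d=np.c_[x,y,np.ones_like(x)]; d/=np.linalg.norm(d,axis=1)[:,None]
    return rot(c['attitude']).apply(d)
def onz(c,px,z,fish=False):
    d=ray(c,px,fish); p=np.array(c['position']); return p+d*((z-p[2])/d[:,2])[:,None]
def tri(obs):
    "obs: list of (calib,px,fish) -> point, residual mm"
    A=np.zeros((3,3));b=np.zeros(3);L=[]
    for c,px,f in obs:
        d=ray(c,px,f)[0];M=np.eye(3)-np.outer(d,d);A+=M;b+=M@c['position'];L.append((M,c['position']))
    p=np.linalg.solve(A,b);return p,[np.linalg.norm(M@(p-q)) for M,q in L]
def proj(c,P,fish=False):
    v=rot(c['attitude']).inv().apply(np.atleast_2d(P)-c['position'])
    if fish:
        r=np.hypot(v[:,0],v[:,1]);t=np.arctan2(r,v[:,2]);return np.c_[c['cx']+c['fx']*t*v[:,0]/r,c['cy']+c['fy']*t*v[:,1]/r]
    return np.c_[c['cx']+c['fx']*v[:,0]/v[:,2],c['cy']+c['fy']*v[:,1]/v[:,2]]
def snap(ctrl,n,name):
    "capture, save picture + calibration"
    import pickle
    c=ctrl.calibration(n);im=ctrl.capture(n)[:,:,::-1].copy();cv2.imwrite(f'pics/{name}.png',im);pickle.dump(c,open(f'pics/{name}.pkl','wb'));return c,im
def load(name):
    import pickle
    return pickle.load(open(f'pics/{name}.pkl','rb')),cv2.imread(f'pics/{name}.png')
def rows(ctrl,P,Rw=None):
    "tool-axes shift (and turn) from present pose to world TCP P, Rw"
    s=ctrl.sense();r=rot(s['ee_rot']);d=r.inv().apply(np.array(P)-s['eef_pos'])
    w=(r.inv()*Rw).as_rotvec() if Rw is not None else np.zeros(3)
    return np.round(d,1),np.round(w,4)
def down(yaw):
    "tool down, y axis (closing line) along world angle yaw"
    y=np.array([np.cos(yaw),np.sin(yaw),0]);z=np.array([0,0,-1.]);return R.from_matrix(np.c_[np.cross(y,z),y,z])
E
python3 - <<'E'
from rig import ctrl
from h import *
c=ctrl.calibration('top')
for n,p,z in(('rack',(167,289),90),('holder',(313,272),12),('mhead',(446,261),76),('hend',(425,325),50),('jar',(222,172),110),('bowl',(375,194),45),('box',(30,280),60)):print(n,onz(c,p,z).round())
w=ctrl.calibration('wrist');s=ctrl.sense();r=rot(s['ee_rot'])
print('cam in tool',r.inv().apply(w['position']-s['eef_pos']),(r.inv()*rot(w['attitude'])).as_matrix().round(3))
print(r.as_matrix().round(3))
E
```

```text
rack [[488. 297.  90.]]
holder [[532. -11.  12.]]
mhead [[ 557. -298.   76.]]
hend [[ 418. -256.   50.]]
jar [[738. 188. 110.]]
bowl [[ 710. -149.   45.]]
box [[504. 601.  60.]]
cam in tool [78.37618271  1.11198643 30.89163405] [[ 0.001 -0.952 -0.306]
 [ 1.     0.001  0.001]
 [-0.001 -0.306  0.952]]
[[-0.915  0.403 -0.001]
 [ 0.403  0.915 -0.001]
 [ 0.    -0.001 -1.   ]]
```

```bash
python3 - <<'E'
from rig import ctrl
from h import *
print(rows(ctrl,[478,300,400],down(np.pi/2)))
E
```

```text
(array([-316.6,  -57.8,    4.3]), array([-9.000e-04, -4.000e-04, -4.148e-01]))
```

Careful with the scale: shifts go in shares of 40 cm and turns go in shares of 2 pi rad. That gives: -317 mm / 400 = -0.7925, -300 mm / 400 = -0.75, -0.415 rad / 6.2832 = -0.066.

```bash
echo '{"ticks":[[-0.1,-0.02,0.01,0,0,-0.0159],[-0.2125,-0.04,0.01,0,0,-0.0318],[-0.325,-0.06,0.01,0,0,-0.0477],[-0.4375,-0.08,0.01,0,0,-0.066],[-0.55,-0.1,0.01,0,0,-0.066],[-0.6625,-0.125,0.01,0,0,-0.066],[-0.75,-0.145,0.01,0,0,-0.066],[-0.7925,-0.145,0.01,0,0,-0.066]]}' | python3 steer.py; echo '{"ticks":[[0,0,0,0,0,0],[0,0,0,0,0,0],[0,0,0,0,0,0]]}' | python3 steer.py; python3 - <<'E'
from rig import ctrl
from h import *
snap(ctrl,'wrist','r1')
print(ctrl.sense()['eef_pos'])
E
echo '{"ticks":[[0,-0.0625,0,0,0,0],[0,-0.15,0,0,0,0],[0,-0.2,0,0,0,0],[0,-0.2,0,0,0,0],[0,-0.2,0,0,0,0],[0,-0.2,0,0,0,0]]}' | python3 steer.py
python3 - <<'E'
from rig import ctrl
from h import *
snap(ctrl,'wrist','r2')
a=cv2.imread('pics/r1.png');b=cv2.imread('pics/r2.png')
cv2.imwrite('pics/r12.png',np.vstack([a[90:390,:],b[90:390,:]]))
E
```

```text
time_s: 0.95
eef_pos: [480.4, 297.4, 400.2]
ee_rot: [-0.0, 0.001, 1.0, -0.0]
force: [-0.1, 1.0, -0.5]
grip_width: 1.0
grip_force: 0.0
time_s: 1.25
eef_pos: [477.5, 300.3, 400.7]
ee_rot: [-0.0, -0.001, 1.0, 0.0]
force: [-0.5, 0.4, 0.1]
grip_width: 0.998
grip_force: 0.0
[477.49382633 300.32772121 400.79380014]
time_s: 1.9
eef_pos: [478.1, 220.6, 400.8]
ee_rot: [0.0, -0.001, 1.0, 0.0]
force: [0.3, -0.9, -0.6]
grip_width: 0.997
grip_force: 0.0
```

View pics/r12.png

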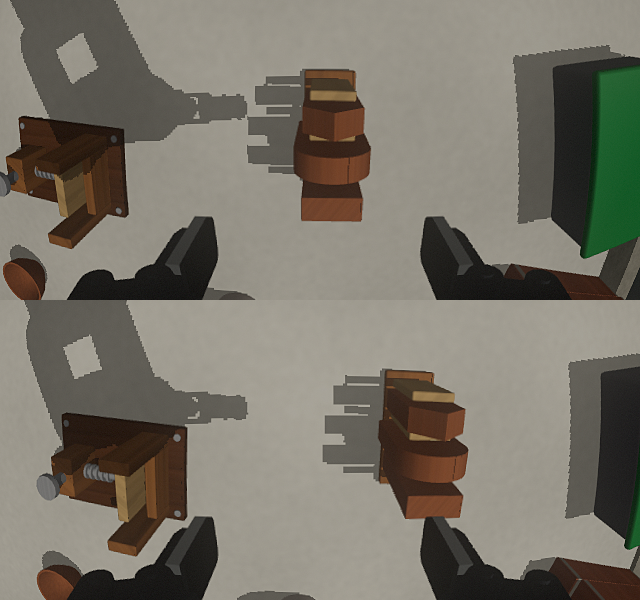

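The wrist views show the arch tile in the rack's middle slot (r1 at about (332,250), extremes x≈294 and 371), gable tile nearer the robot and square tile farther. The holder has its pin at the left and its posts around the pale gate or plate. I'll enlarge both.

```bash
python3 - <<'E'
from h import *
a=cv2.imread('pics/r1.png');b=cv2.imread('pics/r2.png')
A=cv2.resize(a[150:320,280:390],None,fx=3.5,fy=3.5,interpolation=cv2.INTER_CUBIC)
B=cv2.resize(b[190:360,20:200],None,fx=2.2,fy=3.5*1,interpolation=cv2.INTER_CUBIC)
B=cv2.resize(b[190:360,20:200],None,fx=2.2,fy=2.2,interpolation=cv2.INTER_CUBIC)
B=cv2.copyMakeBorder(B,0,A.shape[0]-B.shape[0],0,0,0)
o=np.hstack([A,B]);o=np.clip(o*1.5,0,255).astype('uint8');print(o.shape);cv2.imwrite('pics/z1.png',o)
E
```

```text
(595, 781, 3)
```

View pics/z1.png

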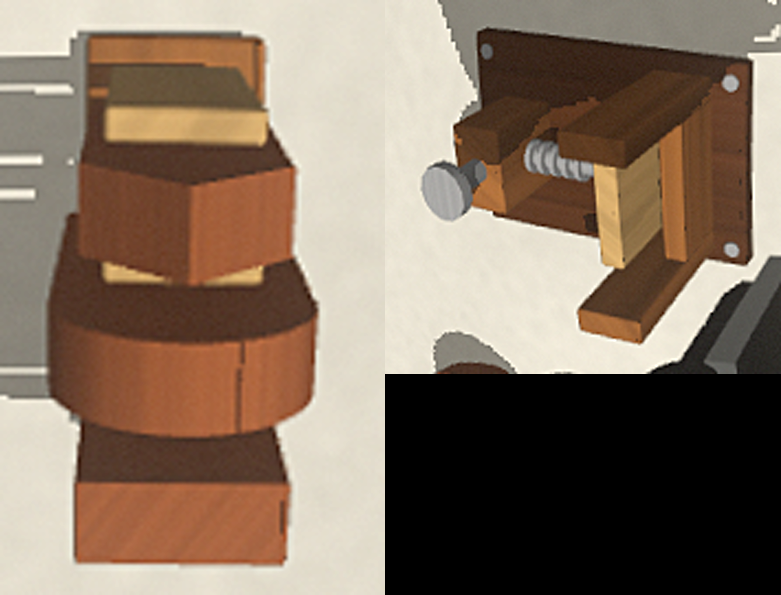

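Zoomed view: the arch tile's near top edge has its apex at r1 (332.9,247.7), the far edge at (332.9,274.9), and its sides are at x 293.7 and 370.9. The square tile's lit top has corners at r1 (301.7,288.3), (362.9,288.3), (361.4,311.4) and (301.7,310.6). The holder posts, pale gate, pin and bracket are clear.

```bash
cat > lit.py <<'E'
from h import *
for n in('r1','r2'):
    c,im=load(n);hsv=cv2.cvtColor(im,cv2.COLOR_BGR2HSV)
    m=((hsv[...,0]<14)&(hsv[...,1]>120)&(hsv[...,2]>85)).astype('uint8')
    m=cv2.morphologyEx(m,cv2.MORPH_CLOSE,np.ones((3,3)));m=cv2.morphologyEx(m,cv2.MORPH_OPEN,np.ones((5,5)))
    k,l,st,ce=cv2.connectedComponentsWithStats(m)
    for i in range(1,k):
        if 300<st[i,4]<6000 and 250<ce[i][0]<480: print(n,st[i],ce[i].round(1),cv2.boxPoints(cv2.minAreaRect(np.argwhere(l==i)[:,::-1].astype(np.float32))).round(1).tolist())
c,_=load('r1')
z=125
print('apex',onz(c,[(332.9,247.7),(332.9,274.9)],z,True).round(1))
print('sides z95',onz(c,[(293.7,255),(370.9,255)],97,True).round(1))
print('square',onz(c,[(301.7,288.3),(362.9,288.3),(361.4,311.4),(301.7,310.6)],122,True).round(1))
E
python3 lit.py
```

```text
r1 [306 161  49  11 360] [331.3 164.5] [[305.5, 167.0], [306.29998779296875, 157.1999969482422], [354.8999938964844, 161.60000610351562], [354.0, 171.39999389648438]]
r1 [334 199  30  32 796] [348.  213.6] [[334.0, 199.0], [363.0, 199.0], [363.0, 230.0], [334.0, 230.0]]
r1 [ 308  243   62   32 1577] [338.  259.3] [[306.5, 247.10000610351562], [369.0, 242.6999969482422], [371.0, 271.79998779296875], [308.5, 276.1000061035156]]
r1 [ 302  288   60   23 1378] [331.5 299. ] [[302.0, 288.0], [361.0, 288.0], [361.0, 310.0], [302.0, 310.0]]
r2 [387 161  47  10 329] [410.4 165. ] [[386.6000061035156, 167.0], [387.1000061035156, 159.6999969482422], [433.3999938964844, 163.10000610351562], [432.8999938964844, 170.39999389648438]]
r2 [445 201  19  29 432] [454.2 214.3] [[445.0, 201.0], [463.0, 201.0], [463.0, 229.0], [445.0, 229.0]]
r2 [ 414  245   53   28 1293] [439.2 258.2] [[414.0, 245.0], [466.0, 245.0], [466.0, 272.0], [414.0, 272.0]]
r2 [ 406  286   56   23 1177] [433.3 296.3] [[406.0, 286.0], [461.0, 286.0], [461.0, 308.0], [406.0, 308.0]]
apex [[483.5 311.4 125. ]
 [504.  311.7 125. ]]
sides z95 [[499.2 282.   97. ]
 [499.1 342.6  97. ]]
square [[516.1 289.1 122. ]
 [516.2 334.2 122. ]
 [535.7 334.  122. ]
 [534.8 288.8 122. ]]
```

```bash
python3 - <<'E'
from rig import ctrl
from h import *
a,_=load('r1');b,_=load('r2')
for p,q in(((302,288),(406,286)),((302,310.5),(406,308.5)),((331.3,164.5),(410.4,165))):print(tri([(a,p,True),(b,q,True)]))
print(rows(ctrl,[494,312,235],down(np.pi/2)))
E
```

```text
(array([518.68268511, 288.97480642, 115.54929541]), [np.float64(0.18930609885621721), np.float64(0.1893060988562976)])
(array([534.44022609, 289.00389244, 122.46916173]), [np.float64(0.04069975807471356), np.float64(0.04069975807463954)])
(array([438.30050164, 313.84062026,   4.11549565]), [np.float64(0.23102403011877928), np.float64(0.23102403011881506)])
(array([-16. ,  91.4, 165.7]), array([0.0001, 0.    , 0.0016]))
```

Scaled: 165.7 mm / 400 = 0.4143, 150 mm / 400 = 0.375.

```bash
echo '{"ticks":[[-0.02,0.1,0,0,0,0],[-0.04,0.2,0.05,0,0,0],[-0.04,0.2285,0.15,0,0,0],[-0.04,0.2285,0.25,0,0,0],[-0.04,0.2285,0.325,0,0,0],[-0.04,0.2285,0.375,0,0,0],[-0.04,0.2285,0.4143,0,0,0],[-0.04,0.2285,0.4143,0,0,0]]}' | python3 steer.py
echo '{"ticks":[[0,0,0,0,0,0],[0,0,0,0,0,0],[0,0,0,0,0,0],[0,0,0,0,0,0],[0,0,0,0,0,0],[0,0,0,0,0,0]]}' | python3 steer.py 0 40
```

```text
time_s: 2.75
eef_pos: [493.6, 311.6, 232.8]
ee_rot: [-0.002, -0.001, 1.0, -0.001]
force: [0.4, 0.0, 0.2]
grip_width: 0.999
grip_force: 0.0
time_s: 3.35
eef_pos: [494.5, 311.2, 236.2]
ee_rot: [0.001, -0.0, 1.0, 0.001]
force: [-0.6, 0.0, 6.7]
grip_width: 0.698
grip_force: 43.6
```

Scaled: -140 mm / 400 = -0.35, -130 mm / 400 = -0.325.

```bash
echo '{"ticks":[[0,0,-0.025,0,0,0],[0,0,-0.075,0,0,0],[0,0,-0.1375,0,0,0],[0,0,-0.2,0,0,0],[0,0,-0.2625,0,0,0],[0,0,-0.325,0,0,0],[0,0,-0.35,0,0,0],[0,0,-0.35,0,0,0]]}' | python3 steer.py - 60
python3 - <<'E'
from rig import ctrl
from h import *
s=ctrl.sense();print(s['joints'].round(3),s['force'],s['eef_pos'])
c=ctrl.calibration('top')
snap(ctrl,'wrist','lift')
print(rows(ctrl,[470,150,s['eef_pos'][2]],down(np.pi/2)))
E
```

```text
time_s: 4.15
eef_pos: [494.3, 311.0, 376.1]
ee_rot: [0.001, -0.0, 1.0, 0.0]
force: [-0.2, -0.4, -3.1]
grip_width: 0.692
grip_force: 65.4
[ 0.361  0.464  1.356 -0.     1.32  -1.21 ] [-0.16215767 -0.42528176 -3.0678606 ] [494.26638911 311.04098892 376.11716314]
(array([  24.2, -161. ,   -1.5]), array([-0.0002, -0.0003,  0.0002]))
```

Scaled: -161 mm / 400 = -0.4025, -145 mm / 400 = -0.3625.

```bash
echo '{"ticks":[[0.02,-0.0875,0,0,0,0],[0.04,-0.1875,0,0,0,0],[0.06,-0.2875,0,0,0,0],[0.06,-0.3625,0.0375,0,0,0],[0.06,-0.4025,0.125,0,0,0],[0.06,-0.4025,0.225,0,0,0],[0.06,-0.4025,0.3,0,0,0],[0.06,-0.4025,0.3375,0,0,0]]}' | python3 steer.py
echo '{"ticks":[[0,0,0.005,0,0,0],[0,0,0.0125,0,0,0],[0,0,0.02,0,0,0],[0,0,0.025,0,0,0],[0,0,0.025,0,0,0],[0,0,0.025,0,0,0]]}' | python3 steer.py
python3 - <<'E'
from rig import ctrl
s=ctrl.sense();print(s['joints'].round(3),s['force'],s['eef_pos'],s['wrist_torque'])
E
```

```text
time_s: 5.0
eef_pos: [469.1, 149.7, 236.1]
ee_rot: [-0.003, 0.0, 1.0, -0.0]
force: [-0.1, 0.5, -1.3]
grip_width: 0.695
grip_force: 65.6
time_s: 5.6
eef_pos: [470.4, 150.1, 230.3]
ee_rot: [0.0, -0.0, 1.0, 0.0]
force: [-0.5, -0.2, -2.2]
grip_width: 0.694
grip_force: 65.6
[ 0.071  0.464  1.791  0.     0.886 -1.5  ] [-0.51103255 -0.15422949 -2.18433074] [470.42038275 150.07561089 230.30219392] [-0.02821477 -0.05148648 -0.0280563 ]
```

Scaled: 3 mm / 400 = 0.0075, 2 mm / 400 = 0.005.

```bash
echo '{"ticks":[[0,0,0.0025,0,0,0],[0,0,0.005,0,0,0],[0,0,0.0075,0,0,0],[0,0,0.0075,0,0,0],[0,0,0.0075,0,0,0]]}' | python3 steer.py
echo '{"ticks":[[0,0,0.0018,0,0,0],[0,0,0.0035,0,0,0],[0,0,0.0035,0,0,0],[0,0,0.0035,0,0,0]]}' | python3 steer.py
```

```text
time_s: 6.1
eef_pos: [470.4, 150.1, 227.0]
ee_rot: [-0.0, -0.0, 1.0, -0.0]
force: [-0.2, -0.7, -1.9]
grip_width: 0.694
grip_force: 65.6
time_s: 6.5
eef_pos: [470.5, 150.0, 226.4]
ee_rot: [0.0, -0.0, 1.0, -0.0]
force: [-2.7, -0.0, 8.4]
grip_width: 0.697
grip_force: 66.7
```

Scaled: -0.5 mm / 400 = -0.0013.

```bash
echo '{"ticks":[[0,0,-0.0013,0,0,0],[0,0,-0.0013,0,0,0],[0,0,-0.0013,0,0,0],[0,0,-0.0013,0,0,0],[0,0,-0.0013,0,0,0]]}' | python3 steer.py 1.0
echo '{"ticks":[[0,0,-0.02,0,0,0],[0,0,-0.075,0,0,0],[0,0,-0.175,0,0,0],[0,0,-0.275,0,0,0],[0,0,-0.375,0,0,0],[0,0,-0.425,0,0,0],[0,0,-0.425,0,0,0],[0,0,-0.425,0,0,0]]}' | python3 steer.py
python3 - <<'E'
from rig import ctrl
from h import *
snap(ctrl,'wrist','t1');snap(ctrl,'side','s1')
c,im=load('t1');hsv=cv2.cvtColor(im,cv2.COLOR_BGR2HSV)
s=ctrl.sense();print(s['eef_pos'])
w=proj(c,[[470,150,115]],True)[0].astype(int);print(w)
x,y=np.maximum(w-90,0)
o=cv2.resize(im[y:y+180,x:x+180],None,fx=3,fy=3,interpolation=cv2.INTER_CUBIC);print(x,y)
c2,i2=load('s1');v=proj(c2,[[470,150,60]])[0].astype(int);print('side',v)
p=cv2.resize(i2[v[1]-60:v[1]+60,v[0]-25:v[0]+25],None,fx=4.5,fy=4.5,interpolation=cv2.INTER_CUBIC)
cv2.imwrite('pics/z2.png',np.clip(np.hstack([o,p])*1.4,0,255).astype('uint8'))
E
```

```text
time_s: 7.0
eef_pos: [470.4, 150.1, 226.0]
ee_rot: [-0.0, -0.0, 1.0, 0.0]
force: [-0.5, 0.8, -0.3]
grip_width: 0.999
grip_force: 0.0
time_s: 7.8
eef_pos: [470.1, 150.0, 395.9]
ee_rot: [-0.0, -0.0, 1.0, -0.0]
force: [0.4, -0.0, -0.7]
grip_width: 1.003
grip_force: 0.0
[470.19010927 150.02273914 394.96214959]
[316 237]
226 147
side [223 216]
```

View pics/z2.png

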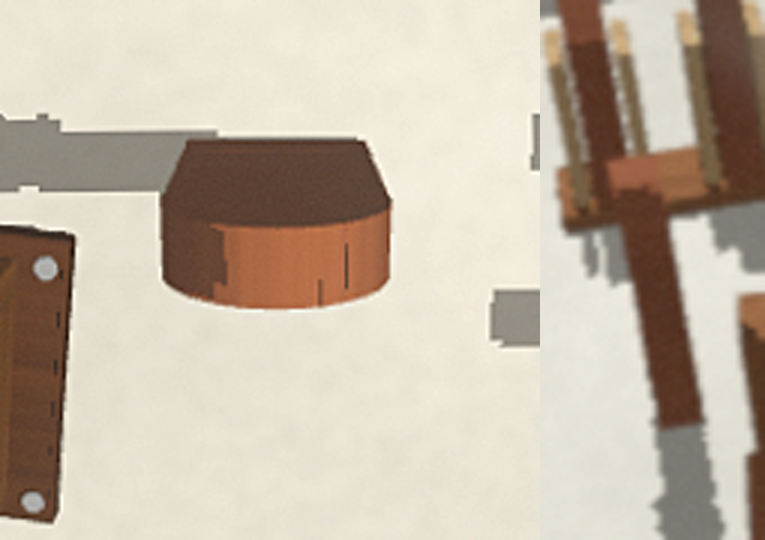

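The tile stands upright on the bench: near foot edge from t1 (287.7,193.7) to (346.7,193.7), near top apex (318,222.7), far top apex (318,249.7), sides at x 280 and 356.3.

```bash
python3 - <<'E'
from rig import ctrl
from h import *
c,_=load('t1')
print('foot',onz(c,[(287.7,193.7),(346.7,193.7)],0,True).round(1))
print('apex',onz(c,[(318,222.7),(318,249.7)],115,True).round(1))
print('sides',onz(c,[(280,230),(356.3,230)],87,True).round(1))
print(rows(ctrl,[470,150,395],down(0)))
E
```

```text
foot [[460.4 120.3   0. ]
 [460.4 179.2   0. ]]
apex [[459.5 150.7 115. ]
 [479.4 150.7 115. ]]
sides [[472.9 121.   87. ]
 [472.9 180.6  87. ]]
(array([ 0.2, -0. , -0. ]), array([-0.0019, -0.0017,  1.571 ]))
```

Scaled: -160 mm / 400 = -0.4, -130 mm / 400 = -0.325.

```bash
echo '{"ticks":[[-0.0375,-0.1,0,0,0,0],[-0.075,-0.2125,0,0,0,0],[-0.1125,-0.325,0,0,0,0],[-0.15,-0.4,0,0,0,0],[-0.15,-0.4,0,0,0,0],[-0.15,-0.4,0,0,0,0],[-0.15,-0.4,0,0,0,0]]}' | python3 steer.py
python3 -c "
from rig import ctrl
from h import *
snap(ctrl,'wrist','h1')"
echo '{"ticks":[[0,0.0875,0,0,0,0],[0,0.175,0,0,0,0],[0,0.175,0,0,0,0],[0,0.175,0,0,0,0],[0,0.175,0,0,0,0],[0,0.175,0,0,0,0]]}' | python3 steer.py
python3 - <<'E'
from rig import ctrl
from h import *
snap(ctrl,'wrist','h2')
o=[]
for n in('h1','h2'):
    c,im=load(n);w=proj(c,[[535,-10,60]],True)[0].astype(int);x,y=w-[100,85];x=max(x,0);print(n,x,y)
    q=cv2.resize(im[y:y+170,x:x+200],None,fx=2.9*1.37,fy=2.9*1.37,interpolation=cv2.INTER_CUBIC)
    q=np.clip(q*1.5,0,255).astype('uint8');cv2.imwrite(f'pics/z_{n}.png',q);print(q.shape)
E
```

```text
time_s: 8.6
eef_pos: [530.1, -9.2, 395.5]
ee_rot: [-0.001, -0.001, 1.0, 0.0]
force: [-0.1, 0.0, -0.4]
grip_width: 1.002
grip_force: 0.0
time_s: 9.25
eef_pos: [530.4, 59.5, 396.1]
ee_rot: [-0.0, 0.0, 1.0, -0.0]
force: [0.1, -0.6, 0.1]
grip_width: 0.998
grip_force: 0.0
h1 216 139
(675, 795, 3)
h2 136 138
(675, 795, 3)
```

View pics/z_h1.png

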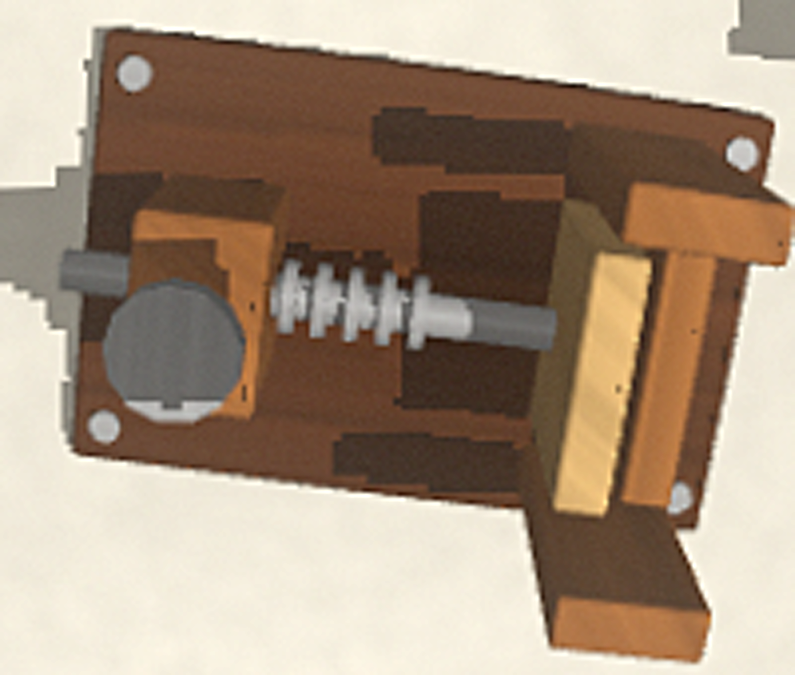

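View pics/z_h2.png

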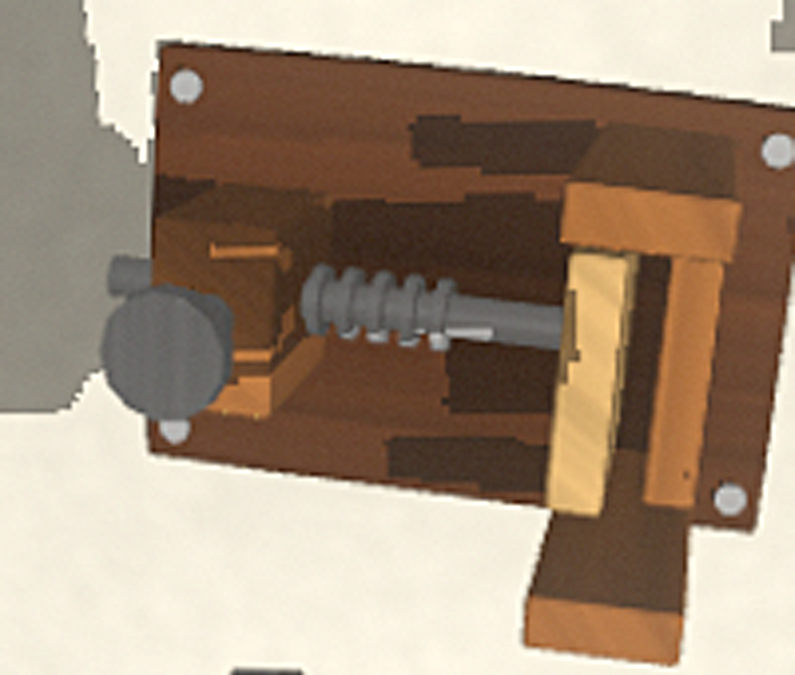

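h1 and h2 show the holder about 6–8° turned, with these crop-pixel positions. Base corners in h1 are (105,30), (773,118), (75,450) and (695,528). The post tops are near (710,224) and (630,628), the pale gate top runs from (598,250) to (607,515), the back plate is right of it, and the pin head is at (174,347).

```bash
cat > hold.py <<'E'
from h import *
k=3.973
off={'h1':(216,139),'h2':(136,138)}
P={'base':(12,[(105,30),(773,118),(695,528),(75,450)],None),
'postN':(105,[(635,183),(795,207),(783,265),(624,240)],[(567,182),(740,203),(733,262),(562,240)]),
'postF':(105,[(553,598),(710,610),(700,660),(550,645)],[(527,598),(684,613),(678,663),(525,645)]),
'gate':(78,[(598,250),(652,258),(607,515),(553,508)],[(572,250),(630,257),(603,515),(549,508)]),
'back':(50,[(670,253),(715,257),(672,507),(624,500)],[(673,260),(722,262),(692,507),(645,500)]),
'pin':(94,[(174,345)],[(167,348)])}
C={n:load(n)[0] for n in off}
f=lambda n,p:np.array(p)/k+off[n]
for n,(z,a,b) in P.items():
    A=f('h1',a);print(n,'h1@z',onz(C['h1'],A,z,True).round(1)[:,:2].tolist())
    if b:
        B=f('h2',b);print('   h2@z',onz(C['h2'],B,z,True).round(1)[:,:2].tolist());T=[tri([(C['h1'],p,True),(C['h2'],q,True)])[0] for p,q in zip(A,B)];print('   tri mean',np.mean(T,0).round(1))
E
python3 hold.py
```

```text
base h1@z [[471.2, -80.5], [491.9, 81.2], [599.3, 67.6], [577.9, -93.5]]
postN h1@z [[493.9, 32.7], [497.6, 62.7], [508.5, 61.0], [504.3, 31.1]]
   h2@z [[493.9, 32.3], [497.8, 63.2], [508.6, 61.9], [504.5, 31.2]]
   tri mean [501.4  47.2 104. ]
postF h1@z [[575.1, 20.5], [578.1, 52.0], [589.3, 50.9], [585.4, 20.3]]
   h2@z [[575.3, 21.8], [578.3, 52.5], [589.3, 51.2], [585.6, 20.8]]
   tri mean [583.3  36.3 102.4]
gate h1@z [[511.8, 30.0], [513.4, 41.0], [568.6, 34.2], [567.0, 22.7]]
   h2@z [[511.9, 30.1], [513.4, 41.6], [568.5, 34.9], [567.0, 23.5]]
   tri mean [541.   32.3  75.7]
back h1@z [[518.1, 49.8], [518.9, 60.0], [578.1, 53.6], [576.3, 42.1]]
   h2@z [[520.0, 49.2], [520.5, 59.8], [577.8, 52.9], [576.1, 42.1]]
   tri mean [547.7  51.1  51.8]
pin h1@z [[527.2, -52.7]]
   h2@z [[527.2, -51.1]]
   tri mean [528.9 -53.7  87.8]
```

Holder origin ≈ (542.1,45.6), hx=(-0.130,-0.9915), tile place ≈ (540.8,35.7). Next, regrasp the tile by its faces.

Scaled: 91 mm / 400 = 0.2275, 60 mm / 400 = 0.15, 1.2 rad / 6.2832 = 0.191.

```bash
echo '{"ticks":[[0.05,0.075,0,0,0,0.0239],[0.1,0.15,0,0,0,0.0477],[0.15,0.2275,0,0,0,0.0716],[0.15,0.2275,0,0,0,0.0955],[0.15,0.2275,0,0,0,0.1194],[0.15,0.2275,0,0,0,0.1432],[0.15,0.2275,0,0,0,0.1671],[0.15,0.2275,0,0,0,0.191]]}' | python3 steer.py
echo '{"ticks":[[0,0,0,0,0,0.0239],[0,0,0,0,0,0.0477],[0,0,0,0,0,0.059],[0,0,0,0,0,0.059],[0,0,0,0,0,0.059],[0,0,0,0,0,0.059]]}' | python3 steer.py
python3 - <<'E'
from rig import ctrl
from h import *
print(rows(ctrl,[469.8,150.4,246],down(0)))
E
```

```text
time_s: 10.1
eef_pos: [470.5, 150.6, 396.1]
ee_rot: [0.0, 0.567, 0.823, -0.0]
force: [0.5, -0.3, 0.1]
grip_width: 0.999
grip_force: 0.0
time_s: 10.7
eef_pos: [470.4, 150.9, 396.1]
ee_rot: [0.0, 0.707, 0.708, 0.0]
force: [0.8, -0.7, -0.5]
grip_width: 0.999
grip_force: 0.0
(array([ -0.5,  -0.6, 150.1]), array([ 0.    , -0.    ,  0.0012]))
```

Scaled: 150 mm / 400 = 0.375, 145 mm / 400 = 0.3625.

```bash
echo '{"ticks":[[-0.0013,-0.0015,0.075,0,0,0],[-0.0013,-0.0015,0.1625,0,0,0],[-0.0013,-0.0015,0.25,0,0,0],[-0.0013,-0.0015,0.325,0,0,0],[-0.0013,-0.0015,0.3625,0,0,0],[-0.0013,-0.0015,0.375,0,0,0],[-0.0013,-0.0015,0.375,0,0,0],[-0.0013,-0.0015,0.375,0,0,0]]}' | python3 steer.py
echo '{"ticks":[[0,0,0,0,0,0],[0,0,0,0,0,0],[0,0,0,0,0,0],[0,0,0,0,0,0],[0,0,0,0,0,0],[0,0,0,0,0,0],[0,0,0,0,0,0],[0,0,0,0,0,0]]}' | python3 steer.py 0 50
python3 -c "
from rig import ctrl
s=ctrl.sense();print(s['eef_pos'],s['force'],s['grip_width'],s['grip_force'])"
```

```text
time_s: 11.5
eef_pos: [470.1, 150.5, 247.0]
ee_rot: [0.001, 0.707, 0.707, 0.001]
force: [0.2, -0.0, -0.1]
grip_width: 1.003
grip_force: 0.0
time_s: 12.3
eef_pos: [469.8, 150.6, 246.3]
ee_rot: [0.0, 0.707, 0.707, 0.0]
force: [-0.7, 1.0, 4.6]
grip_width: 0.226
grip_force: 49.3
[469.79019283 150.56354726 246.26899082] [-0.74869971  0.99506995  4.58522339] 0.22595213911307765 49.308556616306305
```

Scaled: -134 mm / 400 = -0.335, -120 mm / 400 = -0.3, -1 rad / 6.2832 = -0.1592.

```bash
echo '{"ticks":[[0,0,-0.0375,0,0,0],[0,0,-0.1125,0,0,-0.0159],[0,0,-0.2125,0,0,-0.0398],[0,0,-0.3,0,0,-0.0637],[-0.0375,0.025,-0.335,0,0,-0.0875],[-0.0875,0.0625,-0.335,0,0,-0.1114],[-0.1375,0.1,-0.335,0,0,-0.1353],[-0.1875,0.1375,-0.335,0,0,-0.1592]]}' | python3 steer.py - 80
echo '{"ticks":[[0,0,0,0,0,-0.0239],[0,0,0,0,0,-0.0477],[0,0,0,0,0,-0.07],[0,0,0,0,0,-0.07],[0,0,0,0,0,-0.07],[0,0,0,0,0,-0.07],[0,0,0,0,0,-0.07],[0,0,0,0,0,-0.07]]}' | python3 steer.py
python3 - <<'E'
from rig import ctrl
from h import *
print(rows(ctrl,[543.1,53.5,380],down(1.441)),ctrl.sense()['force'])
E
```

```text
time_s: 13.1
eef_pos: [525.2, 74.7, 379.6]
ee_rot: [-0.0, 0.279, 0.96, -0.0]
force: [0.1, 0.3, -2.3]
grip_width: 0.224
grip_force: 78.5
time_s: 13.9
eef_pos: [524.7, 75.6, 380.1]
ee_rot: [-0.0, 0.066, 0.998, -0.0]
force: [0.2, 1.0, -2.0]
grip_width: 0.224
grip_force: 78.5
(array([-21.1, -19.5,   0.1]), array([-0.    , -0.    , -0.0019])) [ 0.21337829  0.95862708 -1.97673393]
```

Scaled: -21 mm / 400 = -0.0525, -19.5 mm / 400 = -0.0488, -0.002 rad / 6.2832 = -0.0003.

```bash
echo '{"ticks":[[-0.025,-0.0225,0,0,0,-0.0003],[-0.0525,-0.0488,0,0,0,-0.0003],[-0.0525,-0.0488,0,0,0,-0.0003],[-0.0525,-0.0488,0,0,0,-0.0003],[-0.0525,-0.0488,0,0,0,-0.0003]]}' | python3 steer.py
echo '{"ticks":[[0,0,0.025,0,0,0],[0,0,0.0625,0,0,0],[0,0,0.1,0,0,0],[0,0,0.1375,0,0,0],[0,0,0.17,0,0,0],[0,0,0.175,0,0,0],[0,0,0.175,0,0,0],[0,0,0.175,0,0,0]]}' | python3 steer.py
python3 - <<'E'
from rig import ctrl
from h import *
s=ctrl.sense();print(s['force'],s['wrist_torque'],s['eef_pos'])
print(rows(ctrl,[540.5,33.0,308],down(1.441)))
snap(ctrl,'wrist','e1')
E
```

```text
time_s: 14.4
eef_pos: [543.0, 53.5, 380.0]
ee_rot: [-0.0, 0.064, 0.998, 0.0]
force: [1.1, 0.4, -1.9]
grip_width: 0.226
grip_force: 78.4
time_s: 15.2
eef_pos: [543.2, 53.5, 310.7]
ee_rot: [0.001, 0.064, 0.998, -0.0]
force: [0.3, 0.6, -1.0]
grip_width: 0.223
grip_force: 78.4
[ 0.29461088  0.63011614 -0.97816616] [ 0.01143586  0.01377154 -0.05974889] [543.18814084  53.48461503 310.7389324 ]
(array([  0. , -20.7,   2.7]), array([-0.    ,  0.0012,  0.001 ]))
```

Scaled: -22 mm / 400 = -0.055, -20 mm / 400 = -0.05.

```bash
echo '{"ticks":[[0,-0.01,0.0025,0,0,0],[0,-0.02,0.005,0,0,0],[0,-0.03,0.005,0,0,0],[0,-0.04,0.005,0,0,0],[0,-0.05,0.005,0,0,0],[0,-0.055,0.005,0,0,0],[0,-0.055,0.005,0,0,0],[0,-0.055,0.005,0,0,0]]}' | python3 steer.py - 110
python3 - <<'E'
from rig import ctrl
from h import *
s=ctrl.sense();print(s['force'],s['wrist_torque'],s['eef_pos'],s['grip_width'])
print('holder x,y',(s['eef_pos'][:2]-[542.1,45.6])@np.array([[-.130,.9915],[-.9915,-.130]]))
snap(ctrl,'wrist','e2');snap(ctrl,'side','e2s')
E
```

```text
time_s: 16.05
eef_pos: [540.3, 32.0, 308.4]
ee_rot: [0.0, 0.065, 0.998, 0.001]
force: [2.1, 7.5, -0.6]
grip_width: 0.22
grip_force: 108.2
[ 2.12839666  7.51614494 -0.586868  ] [ 1.67213765 -0.30327097  0.0453783 ] [540.25075743  32.04784858 308.38185145] 0.21960838085401135
holder x,y [13.67735967 -0.07174432]
```

Scaled: 18 mm / 400 = 0.045, 15 mm / 400 = 0.0375.

```bash
echo '{"ticks":[[0,0,0.0075,0,0,0],[0,0,0.0175,0,0,0],[0,0,0.0275,0,0,0],[0,0,0.0375,0,0,0],[0,0,0.045,0,0,0],[0,0,0.045,0,0,0]]}' | python3 steer.py
python3 -c "
from rig import ctrl
s=ctrl.sense();print(s['force'],s['wrist_torque'],s['eef_pos'])"
```

```text
time_s: 16.75
eef_pos: [540.3, 32.1, 290.2]
ee_rot: [0.0, 0.065, 0.998, 0.001]
force: [1.6, 7.0, -2.9]
grip_width: 0.225
grip_force: 108.3
[ 1.60368279  7.03818664 -2.90693713] [ 1.63447539 -0.51205786  0.04116559] [540.29968059  32.11166975 290.1521324 ]
```

Careful with the scale: shifts go in shares of 40 cm and turns go in shares of 2 pi rad. That gives: 29 mm / 400 = 0.0725, 28 mm / 400 = 0.07.

```bash
echo '{"ticks":[[0,0,0.01,0,0,0],[0,0,0.0225,0,0,0],[0,0,0.035,0,0,0],[0,0,0.0475,0,0,0],[0,0,0.06,0,0,0],[0,0,0.07,0,0,0],[0,0,0.0725,0,0,0],[0,0,0.0725,0,0,0]]}' | python3 steer.py
echo '{"ticks":[[0,0,0.0025,0,0,0],[0,0,0.005,0,0,0],[0,0,0.0063,0,0,0],[0,0,0.0063,0,0,0]]}' | python3 steer.py
python3 -c "
from rig import ctrl
s=ctrl.sense();print(s['force'],s['wrist_torque'],s['eef_pos'])"
```

```text
time_s: 17.55
eef_pos: [540.3, 32.1, 261.4]
ee_rot: [0.001, 0.065, 0.998, 0.001]
force: [0.6, 7.1, -2.0]
grip_width: 0.221
grip_force: 108.4
time_s: 17.95
eef_pos: [540.4, 32.1, 259.2]
ee_rot: [0.001, 0.065, 0.998, 0.001]
force: [0.8, 7.1, 0.9]
grip_width: 0.222
grip_force: 108.6
[0.75392792 7.0810317  0.91237789] [ 1.59263898 -0.25527884  0.06210493] [540.38919587  32.07983503 259.17610824]
```

Scaled: 3 mm / 400 = 0.0075, 2 mm / 400 = 0.005.

```bash
echo '{"ticks":[[0,0,0.0018,0,0,0],[0,0,0.0033,0,0,0],[0,0.0025,0.0033,0,0,0],[0,0.005,0.0033,0,0,0],[0,0.0075,0.0033,0,0,0],[0,0.0075,0.0033,0,0,0]]}' | python3 steer.py
python3 -c "
from rig import ctrl
s=ctrl.sense();print(s['force'],s['wrist_torque'],s['eef_pos'])"
```

```text
time_s: 18.55
eef_pos: [540.8, 34.3, 258.4]
ee_rot: [0.001, 0.064, 0.998, -0.0]
force: [-1.7, 0.8, 6.8]
grip_width: 0.223
grip_force: 109.3
[-1.6643833   0.83405235  6.82180099] [ 0.17448572  0.32335005 -0.06844648] [540.81793323  34.27734938 258.40932991]
```

Scaled: -1 mm / 400 = -0.0025.

```bash
echo '{"ticks":[[0,0,0,0,0,0],[0,0,0,0,0,0],[0,0,-0.0025,0,0,0],[0,0,-0.0025,0,0,0],[0,0,-0.0025,0,0,0],[0,0,-0.0025,0,0,0]]}' | python3 steer.py 0.75
echo '{"ticks":[[0,0,-0.025,0,0,0],[0,0,-0.0875,0,0,0],[0,0,-0.1875,0,0,0],[0,0,-0.2875,0,0,0],[0,0,-0.35,0,0,0],[0,0,-0.35,0,0,0],[0,0,-0.35,0,0,0],[0,0,-0.35,0,0,0]]}' | python3 steer.py
python3 - <<'E'
from rig import ctrl
from h import *
print(ctrl.sense()['eef_pos'])
c,im=snap(ctrl,'wrist','p1');c2,i2=snap(ctrl,'side','p1s');snap(ctrl,'top','p1t')
w=proj(c,[[535,10,60]],True)[0].astype(int);x,y=np.maximum(w-[90,85],0);print(x,y)
a=cv2.resize(im[y:y+170,x:x+170],None,fx=3.2,fy=3.2,interpolation=cv2.INTER_CUBIC)
v=proj(c2,[[535,10,70]])[0].astype(int);print(v-[45,75])
b=cv2.resize(i2[v[1]-75:v[1]+75,v[0]-35:v[0]+35],None,fx=3.627,fy=3.627,interpolation=cv2.INTER_CUBIC)[:544]
b=cv2.resize(b,(250,544)) if b.shape[0]!=544 else b
cv2.imwrite('pics/z_p1.png',np.clip(np.hstack([a,b])*1.5,0,255).astype('uint8'))
E
```

```text
time_s: 19.15
eef_pos: [540.6, 34.6, 258.2]
ee_rot: [-0.0, 0.064, 0.998, -0.0]
force: [0.1, -0.8, -0.1]
grip_width: 0.75
grip_force: 0.0
time_s: 19.95
eef_pos: [540.4, 34.7, 397.3]
ee_rot: [-0.001, 0.064, 0.998, 0.0]
force: [-0.0, -0.2, -0.9]
grip_width: 0.751
grip_force: 0.0
[540.43801825  34.66444877 397.29245729]
197 130
[225 175]
```

View pics/z_p1.png

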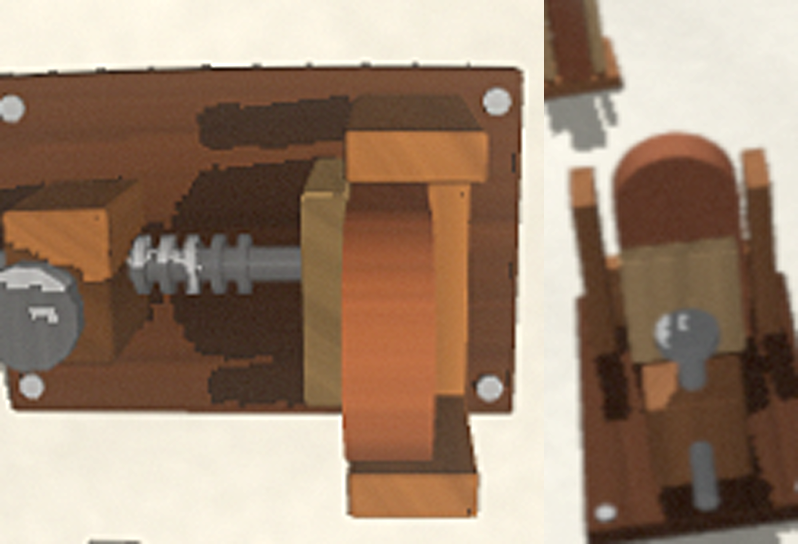

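The tile sits clamped upright between gate and back plate, level between the posts; the side crop agrees, with the round top above the gate. Now to view the mallet.

Scaled: -308 mm / 400 = -0.77, -295 mm / 400 = -0.7375, 0.16 rad / 6.2832 = 0.0255.

```bash
echo '{"ticks":[[0,-0.075,0,0,0,0],[0,-0.1875,0,0,0,0],[0,-0.3,0,0,0,0.0159],[0,-0.4125,0,0,0,0.0255],[0,-0.525,0,0,0,0.0255],[0,-0.6375,0,0,0,0.0255],[0,-0.7375,0,0,0,0.0255],[0,-0.77,0,0,0,0.0255]]}' | python3 steer.py 1.0
echo '{"ticks":[[0,0,0,0,0,0],[0,0,0,0,0,0],[0,0,0,0,0,0]]}' | python3 steer.py
python3 -c "
from rig import ctrl
from h import *
snap(ctrl,'wrist','m1')"
echo '{"ticks":[[0,0.0875,0,0,0,0],[0,0.175,0,0,0,0],[0,0.175,0,0,0,0],[0,0.175,0,0,0,0],[0,0.175,0,0,0,0],[0,0.175,0,0,0,0]]}' | python3 steer.py
cat > mal.py <<'E'
from h import *
c,_=load('p1');print('tile apex',onz(c,[(332.3,234.7),(304.8,234.7)],127,True).round(1))
for n in('m1','m2'):
    c,im=load(n);hsv=cv2.cvtColor(im,cv2.COLOR_BGR2HSV)
    H=hsv[...,0].astype(int);S=hsv[...,1];V=hsv[...,2]
    for nm,m in(('handle',(H<13)&(S>110)&(V>60)),('head',(H>=13)&(H<28)&(S>70)&(V>60))):
        m=cv2.morphologyEx(m.astype('uint8'),cv2.MORPH_OPEN,np.ones((5,5)))
        k,l,st,ce=cv2.connectedComponentsWithStats(m)
        for i in range(1,k):
            if st[i,4]>500: print(n,nm,st[i],ce[i].round(1),cv2.boxPoints(cv2.minAreaRect(np.argwhere(l==i)[:,::-1].astype(np.float32))).round(1).tolist())
E
python3 - <<'E'
from rig import ctrl
from h import *
snap(ctrl,'wrist','m2')
a=cv2.imread('pics/m1.png');b=cv2.imread('pics/m2.png')
o=np.vstack([a[100:400],b[100:400]]);cv2.imwrite('pics/z_m.png',np.clip(o*1.4,0,255).astype('uint8'))
E
python3 mal.py
```

```text
time_s: 20.9
eef_pos: [500.2, -274.1, 397.4]
ee_rot: [-0.001, 0.146, 0.989, 0.0]
force: [0.0, 0.5, 0.5]
grip_width: 1.0
grip_force: 0.0
time_s: 21.2
eef_pos: [501.4, -269.4, 398.3]
ee_rot: [-0.0, 0.143, 0.99, 0.0]
force: [-0.4, -0.1, 0.4]
grip_width: 1.002
grip_force: 0.0
time_s: 21.85
eef_pos: [520.8, -204.3, 398.3]
ee_rot: [-0.0, 0.144, 0.99, -0.0]
force: [-0.3, -0.1, -0.3]
grip_width: 1.002
grip_force: 0.0
tile apex [[536.1  45.7 127. ]
 [533.7  27.3 127. ]]
m1 handle [ 490  125   77   36 1621] [522.9 141.5] [[488.8999938964844, 128.60000610351562], [566.0, 124.19999694824219], [567.7999877929688, 156.10000610351562], [490.70001220703125, 160.5]]
m1 handle [497 203  47  24 576] [519.2 214.5] [[497.0, 203.0], [543.0, 203.0], [543.0, 226.0], [497.0, 226.0]]
m1 handle [  56  329   55   49 1582] [ 80.9 351.3] [[48.599998474121094, 344.20001220703125], [94.5999984741211, 321.20001220703125], [112.80000305175781, 357.6000061035156], [66.80000305175781, 380.6000061035156]]
m1 head [ 268  116   69  206 7769] [304.9 245.6] [[268.0, 116.0], [336.0, 116.0], [336.0, 321.0], [268.0, 321.0]]
m1
[... 840 characters left out ...]
25], [432.8999938964844, 386.6000061035156], [392.5, 397.79998779296875]]
m2 head [ 220  117   27  119 2624] [232.8 176.7] [[219.3000030517578, 234.89999389648438], [220.6999969482422, 116.80000305175781], [246.1999969482422, 117.0999984741211], [244.89999389648438, 235.1999969482422]]
m2 head [ 521  141   43   65 1319] [548.2 167.3] [[521.0, 141.0], [563.0, 141.0], [563.0, 205.0], [521.0, 205.0]]
m2 head [ 195  243   74   78 4557] [233.2 282.8] [[192.10000610351562, 317.0], [196.39999389648438, 241.6999969482422], [270.29998779296875, 245.89999389648438], [266.0, 321.29998779296875]]
m2 head [   0  331   51  144 4163] [ 17.8 408.8] [[-0.0, 331.0], [50.0, 331.0], [50.0, 474.0], [0.0, 474.0]]
```

View pics/z_m.png

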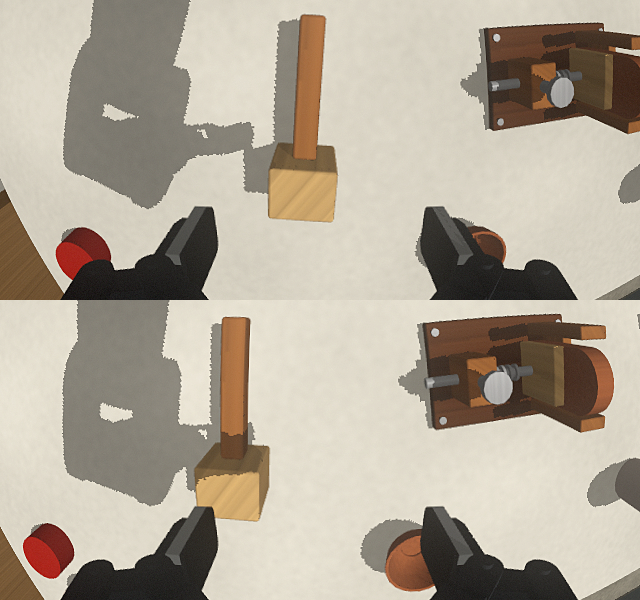

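m1: the mallet handle runs from its end mid (313.5,116) to (305.5,258) at the head, with head top corners (270,270), (337,275), (333,321) and (268,318). m2: handle (235.5,118) to (233,257), head top (197,275) to (262,320). The tile is still clamped at right, pin head at m1 (562,192).

```bash
python3 - <<'E'
from h import *
a,_=load('m1');b,_=load('m2')
p=[(313.5,116),(305.5,258)];q=[(235.5,118),(233,257)]
print('handle z51 m1',onz(a,p,51,True).round(1).tolist(),'m2',onz(b,q,51,True).round(1).tolist())
for u,v in zip(p,q):print(tri([(a,u,True),(b,v,True)])[0].round(1))
p=[(270,270),(337,275),(333,321),(268,318)];q=[(197,275),(268,280),(262,320),(195,316)]
A=onz(a,p,76,True);B=onz(b,q,76,True);print('head',A.round(1).tolist(),B.round(1).tolist(),A.mean(0),B.mean(0))
print(np.mean([tri([(a,u,True),(b,v,True)])[0] for u,v in zip(p,q)],0))
# pin head from colour, m1,m2,p1 at z 94
P=[]
for n,g in(('h1',(260,226)),('h2',(178,226)),('m2',(497,287)),('m1',(562,192))):
    c,im=load(n);print(n,onz(c,[g],94,True).round(1))
E
```

```text
handle z51 m1 [[418.2, -247.9, 51.0], [536.9, -290.8, 51.0]] m2 [[418.7, -246.3, 51.0], [536.4, -290.2, 51.0]]
[ 418.  -247.9   43.4]
[ 537.2 -290.9   49.3]
head [[530.2, -319.6, 76.0], [550.6, -266.1, 76.0], [593.3, -281.5, 76.0], [574.1, -337.0, 76.0]] [[535.9, -319.7, 76.0], [557.7, -259.5, 76.0], [593.8, -278.3, 76.0], [573.9, -339.0, 76.0]] [ 562.06342999 -301.01236913   76.        ] [ 565.34072557 -299.11542291   76.        ]
[ 569.20413437 -302.23803048   62.94373753]
h1 [[527.3 -52.5  94. ]]
h2 [[527.5 -51.2  94. ]]
m2 [[616.4 -67.4  94. ]]
m1 [[528.3 -55.1  94. ]]
```

```bash
python3 - <<'E'
from rig import ctrl
from h import *
print(rows(ctrl,[493.5,-274.4,190],down(1.222)))
E
```

```text
(array([  6.1, -74.9, 208.3]), array([-0.0001, -0.0001,  0.059 ]))
```

Scaled: 208 mm / 400 = 0.52, 200 mm / 400 = 0.5, 0.059 rad / 6.2832 = 0.0094.

```bash
echo '{"ticks":[[0.005,-0.0875,0,0,0,0.0048],[0.015,-0.1875,0.025,0,0,0.0094],[0.015,-0.1875,0.125,0,0,0.0094],[0.015,-0.1875,0.2375,0,0,0.0094],[0.015,-0.1875,0.35,0,0,0.0094],[0.015,-0.1875,0.45,0,0,0.0094],[0.015,-0.1875,0.5,0,0,0.0094],[0.015,-0.1875,0.52,0,0,0.0094]]}' | python3 steer.py
echo '{"ticks":[[0,0,0,0,0,0],[0,0,0,0,0,0],[0,0,0,0,0,0]]}' | python3 steer.py
echo '{"ticks":[[0,0,0,0,0,0],[0,0,0,0,0,0],[0,0,0,0,0,0],[0,0,0,0,0,0],[0,0,0,0,0,0],[0,0,0,0,0,0],[0,0,0,0,0,0],[0,0,0,0,0,0]]}' | python3 steer.py 0 120
echo '{"ticks":[[0,0,-0.0125,0,0,0],[0,0,-0.0375,0,0,0],[0,0,-0.075,0,0,0],[0,0,-0.15,0,0,0],[0,0,-0.225,0,0,0],[0,0,-0.3,0,0,0],[0,0,-0.3,0,0,0],[0,0,-0.3,0,0,0]]}' | python3 steer.py
python3 - <<'E'
from rig import ctrl
from h import *
s=ctrl.sense();print(s['eef_pos'],s['force'],s['wrist_torque'],s['grip_width'])
snap(ctrl,'side','l1')
# handle along -tool... place head centre on pin, handle pointing at -x world-ish: yaw y
pin=np.array([528,-53])
for yaw in(1.222,1.441):
    t=np.array([np.sin(yaw),-np.cos(yaw)]) # towards head
    P=pin-70*t;print(yaw,P,rows(ctrl,[*P,s['eef_pos'][2]],down(yaw)))
E
```

```text
time_s: 22.7
eef_pos: [493.3, -274.1, 188.1]
ee_rot: [-0.002, 0.173, 0.985, 0.001]
force: [-0.7, 0.2, 0.3]
grip_width: 1.0
grip_force: 0.0
time_s: 23.0
eef_pos: [494.1, -274.2, 191.7]
ee_rot: [0.001, 0.173, 0.985, -0.001]
force: [0.0, -0.4, -0.4]
grip_width: 1.004
grip_force: 0.0
time_s: 23.8
eef_pos: [493.9, -273.9, 190.5]
ee_rot: [0.0, 0.173, 0.985, -0.0]
force: [-0.7, 1.4, 4.7]
grip_width: 0.239
grip_force: 115.2
time_s: 24.6
eef_pos: [493.7, -273.7, 310.3]
ee_rot: [-0.0, 0.173, 0.985, 0.0]
force: [-0.6, 0.3, -3.8]
grip_width: 0.239
grip_force: 115.7
[ 493.65127698 -273.72959758  310.2515169 ] [-0.5651633   0.27393481 -3.76111427] [ 0.10446666  0.16566758 -0.0263735 ] 0.2392823458275475
1.222 [462.21506616 -29.07631969] (array([112.9, 219.3,  -0.6]), array([ 0.0007, -0.002 ,  0.0009]))
1.441 [458.58882067 -43.93974703] (array([111.2, 204.1,  -0.6]), array([ 0.0009, -0.0019, -0.2181]))
```

Scaled: 204 mm / 400 = 0.51, 111 mm / 400 = 0.2775, -0.218 rad / 6.2832 = -0.0347.

```bash
echo '{"ticks":[[0.0375,0.075,0,0,0,-0.0064],[0.0875,0.1625,0,0,0,-0.0127],[0.1375,0.2625,0,0,0,-0.0191],[0.1875,0.3625,0,0,0,-0.0255],[0.2375,0.45,0,0,0,-0.0318],[0.2775,0.51,0,0,0,-0.0347],[0.2775,0.51,0,0,0,-0.0347],[0.2775,0.51,0,0,0,-0.0347]]}' | python3 steer.py
echo '{"ticks":[[0,0,0,0,0,0],[0,0,0.0125,0,0,0],[0,0,0.025,0,0,0],[0,0,0.0375,0,0,0],[0,0,0.045,0,0,0],[0,0,0.045,0,0,0],[0,0,0.045,0,0,0]]}' | python3 steer.py
python3 - <<'E'
from rig import ctrl
from h import *
s=ctrl.sense();print(s['eef_pos'],s['force'],s['wrist_torque'])
snap(ctrl,'side','l2')
print(rows(ctrl,[458.6,-43.9,290],down(1.441)))
E
```

```text
time_s: 25.45
eef_pos: [458.9, -44.0, 309.4]
ee_rot: [-0.001, 0.064, 0.998, 0.0]
force: [-0.1, -0.6, -2.5]
grip_width: 0.242
grip_force: 116.9
time_s: 26.15
eef_pos: [459.1, -44.3, 292.3]
ee_rot: [0.0, 0.065, 0.998, -0.0]
force: [0.4, 0.3, -2.9]
grip_width: 0.237
grip_force: 116.9
[459.08273484 -44.31514745 292.30794911] [ 0.39711365  0.33895287 -2.8543082 ] [0.03975157 0.14105566 0.01892547]
(array([0.6, 0.3, 2.4]), array([-0.0001,  0.0003,  0.    ]))
```

Press down in steps, watching the force.

Scaled: 12 mm / 400 = 0.03, 9 mm / 400 = 0.0225.

```bash
echo '{"ticks":[[0,0,0.0075,0,0,0],[0,0,0.015,0,0,0],[0,0,0.0225,0,0,0],[0,0,0.03,0,0,0],[0,0,0.03,0,0,0]]}' | python3 steer.py | grep -E 'pos|force:'
echo '{"ticks":[[0,0,0.005,0,0,0],[0,0,0.01,0,0,0],[0,0,0.015,0,0,0],[0,0,0.02,0,0,0],[0,0,0.02,0,0,0]]}' | python3 steer.py| grep -E 'pos|force:'
python3 -c "
from rig import ctrl
s=ctrl.sense();print(s['eef_pos'],s['force'],s['wrist_torque'])"
```

```text
eef_pos: [459.0, -44.3, 280.2]
force: [-2.1, -0.0, -0.5]
grip_force: 117.4
eef_pos: [459.1, -44.3, 272.1]
force: [-1.9, 0.2, 1.4]
grip_force: 117.7
[459.07112346 -44.29705248 272.1049228 ] [-1.88525106  0.20610443  1.44665335] [ 0.1401301   0.28194291 -0.00168569]
```

Scaled: 3 mm / 400 = 0.0075, 2 mm / 400 = 0.005.

```bash
echo '{"ticks":[[0,0,0.0025,0,0,0],[0,0,0.005,0,0,0],[0,0,0.0075,0,0,0],[0,0,0.0075,0,0,0]]}' | python3 steer.py | grep -E 'pos|force:'
echo '{"ticks":[[0,0,0.0025,0,0,0],[0,0,0.005,0,0,0],[0,0,0.005,0,0,0]]}' | python3 steer.py| grep -E 'pos|force:'
python3 - <<'E'
from rig import ctrl
from h import *
s=ctrl.sense();print(s['eef_pos'],s['force'],s['wrist_torque'])
c,im=snap(ctrl,'side','l3');v=proj(c,[[500,-50,100]])[0].astype(int);print(v)
o=cv2.resize(im[v[1]-90:v[1]+70,v[0]-90:v[0]+110],None,fx=3.7,fy=3.7,interpolation=cv2.INTER_CUBIC);cv2.imwrite('pics/z_l3.png',np.clip(o*1.4,0,255).astype('uint8'))
E
```

```text
eef_pos: [459.0, -44.3, 269.4]
force: [-4.0, 1.2, 7.6]
grip_force: 118.4
eef_pos: [458.9, -44.3, 268.5]
force: [-13.5, 2.0, 21.3]
grip_force: 120.6
[458.86003251 -44.26883654 268.53665791] [-13.51110532   2.00159821  21.29818015] [ 0.13019927  1.35142702 -0.02236033]
[254 263]
```

```bash
echo '{"ticks":[[0,0,0.0018,0,0,0],[0,0,0.003,0,0,0],[0,0,0.003,0,0,0]]}' | python3 steer.py| grep -E 'pos|force:'
echo '{"ticks":[[0,0,-0.0075,0,0,0],[0,0,-0.025,0,0,0],[0,0,-0.0625,0,0,0],[0,0,-0.1125,0,0,0],[0,0,-0.15,0,0,0],[0,0,-0.15,0,0,0],[0,0,-0.15,0,0,0]]}' | python3 steer.py | grep -E 'pos|force:'
python3 - <<'E'
from rig import ctrl
from h import *
s=ctrl.sense();print(s['eef_pos'],s['force'],s['wrist_torque'])
c,im=snap(ctrl,'side','l4')
# pin head: gray (low saturation) disc near projected place, before and after
for n in('p1s','l4'):
    c,im=load(n);cc=load('p1s')[0]
    print(n,'predicted up/driven',proj(c,[[528,-53,95],[528,-53,79]]).round(1).tolist())
print(rows(ctrl,[493.5,-274.4,s['eef_pos'][2]],down(1.222)))
E
```

```text
eef_pos: [458.7, -44.2, 268.0]
force: [-19.9, 2.1, 31.2]
grip_force: 121.8
eef_pos: [458.9, -44.2, 325.4]
force: [-0.4, -0.0, -3.2]
grip_force: 117.0
[458.94426724 -44.24648222 325.4344487 ] [-0.4315329  -0.01715597 -3.2425167 ] [0.05465154 0.20671669 0.01192022]
p1s predicted up/driven [[273.3, 263.2], [274.2, 270.8]]
l4 predicted up/driven [[273.3, 263.2], [274.2, 270.8]]
(array([ -64.1, -223.8,   -0.5]), array([ 2.000e-04, -1.500e-03,  2.189e-01]))
```

Scaled: -224 mm / 400 = -0.56, -190 mm / 400 = -0.475, 0.219 rad / 6.2832 = 0.0349.

```bash
echo '{"ticks":[[-0.025,-0.075,0,0,0,0.0064],[-0.05,-0.175,0,0,0,0.0127],[-0.08,-0.275,0,0,0,0.0191],[-0.11,-0.375,0,0,0,0.0255],[-0.135,-0.475,0,0,0,0.0318],[-0.16,-0.56,0,0,0,0.0349],[-0.16,-0.56,0,0,0,0.0349],[-0.16,-0.56,0,0,0,0.0349]]}' | python3 steer.py | grep -E 'time|pos|force:'
python3 - <<'E'
from rig import ctrl
from h import *
c,im=snap(ctrl,'side','q1');snap(ctrl,'top','q1t')
A=[]
for n in('p1s','q1'):
    c,im=load(n);A.append(cv2.resize(np.clip(im[225:325,235:315]*1.4,0,255).astype('uint8'),None,fx=4.8,fy=5.6,interpolation=cv2.INTER_CUBIC))
cv2.imwrite('pics/z_q.png',np.hstack(A));print(A[0].shape)
# mallet tilt: head and handle in side view
for n in('l1','q1'):
    c,im=load(n);v=proj(c,[[493.5,-274.4,155]])[0].astype(int)
    hsv=cv2.cvtColor(im,cv2.COLOR_BGR2HSV);m=((hsv[...,1]>90)&(hsv[...,2]>50)&(hsv[...,0]<28)).astype('uint8');m[:,:v[0]-150]=0;m[:v[1]-120]=0
    k,l,st,ce=cv2.connectedComponentsWithStats(m);i=[i for i in range(1,k) if st[i,4]>300];print(n,v,[(st[j].tolist(),ce[j].round(1).tolist()) for j in i])
E
```

```text
time_s: 29.8
eef_pos: [493.3, -275.0, 324.6]
force: [-0.5, 0.6, -2.9]
grip_force: 117.6
(560, 384, 3)
l1 [279 355] [([380, 284, 50, 44, 1662], [404.4, 304.9]), ([288, 315, 83, 88, 4681], [338.2, 358.4]), ([204, 336, 57, 30, 1308], [229.5, 349.9])]
q1 [279 355] [([293, 281, 20, 34, 415], [301.7, 300.4]), ([380, 284, 50, 44, 1662], [404.4, 304.9]), ([286, 307, 86, 89, 4885], [337.9, 351.1]), ([201, 328, 57, 31, 1340], [226.7, 342.3])]
```

View pics/z_q.png

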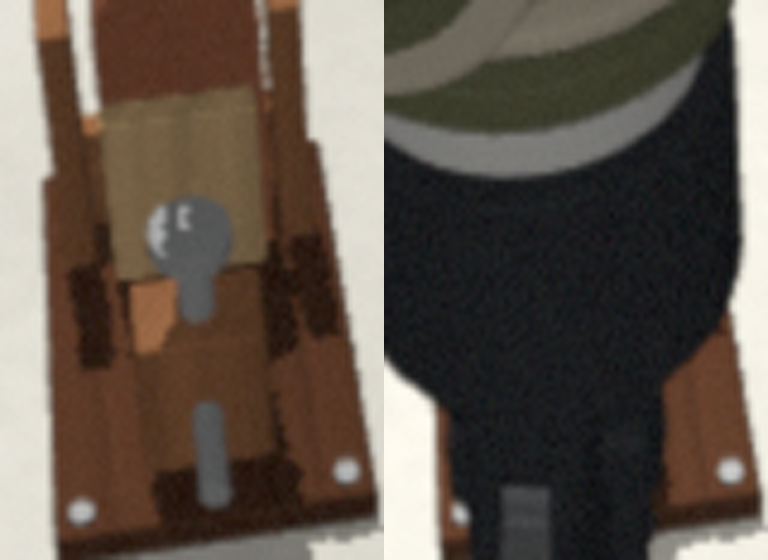

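The pin stood up at about (190,235) of the left crop; in the right crop the arm hides it. I'll check it by measuring in the wrist view.

```bash
cat > pinchk.py <<'E'
from h import *
import sys
for n in sys.argv[1:]:
    c,im=load(n);up,dn=proj(c,[[528,-53,95],[528,-53,79]],True)
    hsv=cv2.cvtColor(im,cv2.COLOR_BGR2HSV);x,y=dn.astype(int)
    m=((hsv[...,1]<60)&(hsv[...,2]<190)).astype('uint8')
    w=np.zeros_like(m);w[max(y-45,0):y+45,max(x-45,0):x+45]=1;m&=w
    m=cv2.morphologyEx(m,cv2.MORPH_OPEN,cv2.getStructuringElement(2,(9,9)))
    k,l,st,ce=cv2.connectedComponentsWithStats(m)
    print(n,'up',up.round(1),'driven',dn.round(1),[(st[i].tolist(),ce[i].round(1).tolist()) for i in range(1,k)])
E
python3 - <<'E'
from rig import ctrl
from h import *
snap(ctrl,'wrist','k1')
E
python3 pinchk.py m1 m2 h1 h2 k1
```

```text
m1 up [564.4 191.3] driven [554.5 187.9] [([540, 169, 42, 39, 961], [560.6, 187.6]), ([509, 178, 11, 11, 91], [514.0, 183.0]), ([535, 215, 64, 17, 793], [569.5, 224.9])]
m2 up [500.2 186.6] driven [491.8 183.3] [([478, 164, 55, 41, 1257], [501.4, 182.2]), ([446, 174, 13, 11, 111], [452.2, 179.3]), ([498, 215, 38, 13, 390], [518.1, 221.9])]
h1 up [259.2 227.3] driven [262.3 221.8] [([217, 176, 56, 90, 2231], [231.4, 225.2]), ([284, 207, 23, 14, 244], [294.9, 213.9]), ([242, 209, 35, 36, 994], [259.3, 226.8])]
h2 up [175.6 227. ] driven [182.3 221.7] [([137, 176, 78, 90, 4368], [162.6, 225.1]), ([212, 207, 15, 13, 168], [219.0, 213.0])]
k1 up [624.5 202.9] driven [610.7 198. ] [([592, 171, 40, 47, 1116], [609.4, 194.3]), ([581, 221, 59, 22, 900], [614.9, 234.1])]
```

Blob right edge at 632 means the head centre is ≈ 612, matching the driven prediction (610.7), and the 31 N hard stop agrees. Now I'll set the mallet down.

Scaled: 130 mm / 400 = 0.325, 128 mm / 400 = 0.32.

```bash
echo '{"ticks":[[0,0,0.075,0,0,0],[0,0,0.1625,0,0,0],[0,0,0.2375,0,0,0],[0,0,0.2875,0,0,0],[0,0,0.3125,0,0,0],[0,0,0.32,0,0,0],[0,0,0.325,0,0,0],[0,0,0.325,0,0,0]]}' | python3 steer.py | grep -E 'time|pos|force:'
echo '{"ticks":[[0,0,0.0025,0,0,0],[0,0,0.005,0,0,0],[0,0,0.0075,0,0,0],[0,0,0.0075,0,0,0],[0,0,0.0075,0,0,0]]}' | python3 steer.py | grep -E 'time|pos|force:|torque'
python3 -c "
from rig import ctrl
s=ctrl.sense();print(s['eef_pos'],s['force'],s['wrist_torque'])"
```

```text
time_s: 30.75
eef_pos: [493.8, -274.7, 196.9]
force: [-0.0, 0.3, -2.8]
grip_force: 117.6
time_s: 31.25
eef_pos: [493.5, -274.7, 193.1]
force: [0.7, 0.3, -2.7]
grip_force: 117.6
[ 493.51862147 -274.71442115  193.13808083] [ 0.71477438  0.33101613 -2.7236784 ] [ 0.03011869  0.14805561 -0.05210084]
```

Scaled: 2.5 mm / 400 = 0.0063, 2 mm / 400 = 0.005.

```bash
echo '{"ticks":[[0,0,0.0025,0,0,0],[0,0,0.005,0,0,0],[0,0,0.0063,0,0,0],[0,0,0.0063,0,0,0]]}' | python3 steer.py | grep -E 'time|pos|force:'
echo '{"ticks":[[0,0,0.0013,0,0,0],[0,0,0.0013,0,0,0],[0,0,0.0013,0,0,0]]}' | python3 steer.py | grep -E 'time|pos|force:'
```

```text
time_s: 31.65
eef_pos: [493.5, -274.7, 190.8]
force: [-2.0, 1.4, 1.4]
grip_force: 117.9
time_s: 31.95
eef_pos: [493.5, -274.7, 190.7]
force: [-4.5, 2.4, 5.3]
grip_force: 118.6
```

Scaled: -205 mm / 400 = -0.5125, -175 mm / 400 = -0.4375.

```bash
echo '{"ticks":[[0,0,0,0,0,0],[0,0,0,0,0,0],[0,0,0,0,0,0],[0,0,0,0,0,0],[0,0,0,0,0,0],[0,0,0,0,0,0]]}' | python3 steer.py 1.0 | grep -E 'time|pos|force:'
echo '{"ticks":[[0,0,-0.025,0,0,0],[0,0,-0.1,0,0,0],[0,0,-0.2125,0,0,0],[0,0,-0.325,0,0,0],[0,0,-0.4375,0,0,0],[0,0,-0.5125,0,0,0],[0,0,-0.5125,0,0,0],[0,0,-0.5125,0,0,0]]}' | python3 steer.py | grep -E 'time|pos|force:'
python3 - <<'E'
from rig import ctrl
from h import *
snap(ctrl,'wrist','n1')
print(rows(ctrl,[530,-9.5,396],down(np.pi/2)))
c,im=load('n1');hsv=cv2.cvtColor(im,cv2.COLOR_BGR2HSV);H=hsv[...,0]
m=((H<28)&(hsv[...,1]>70)&(hsv[...,2]>60)).astype('uint8');m[:,:240]=0;m[:,420:]=0
k,l,st,ce=cv2.connectedComponentsWithStats(cv2.morphologyEx(m,2,np.ones((5,5))))
for i in range(1,k):
  if st[i,4]>500:
    r=cv2.boxPoints(cv2.minAreaRect(np.argwhere(l==i)[:,::-1].astype(np.float32)));print(st[i],r.round().tolist(),onz(c,[ce[i]],60,True).round(1))
E
```

```text
time_s: 32.55
eef_pos: [493.5, -274.7, 190.1]
force: [0.5, 0.0, 1.6]
grip_force: 0.0
time_s: 33.35
eef_pos: [493.3, -274.5, 395.6]
force: [0.1, 0.4, -0.4]
grip_force: 0.0
(array([ 56.1, 261.6,  -1.3]), array([ 0.0007, -0.0011, -0.3488]))
[ 283  122   69  207 8283] [[283.0, 122.0], [351.0, 122.0], [351.0, 328.0], [283.0, 328.0]] [[ 519.8 -283.6   60. ]]
```

Scaled: 262 mm / 400 = 0.655, 250 mm / 400 = 0.625, -0.349 rad / 6.2832 = -0.0555.

```bash
echo '{"ticks":[[0.02,0.075,0,0,0,-0.008],[0.0425,0.1875,0,0,0,-0.0191],[0.065,0.3,0,0,0,-0.0302],[0.0875,0.4125,0,0,0,-0.0414],[0.1125,0.525,0,0,0,-0.0525],[0.14,0.625,0,0,0,-0.0555],[0.14,0.655,0,0,0,-0.0555],[0.14,0.655,0,0,0,-0.0555]]}' | python3 steer.py | grep -E 'time|pos|force:'
echo '{"ticks":[[0,0,0,0,0,0],[0,0,0,0,0,0],[0,0,0,0,0,0]]}' | python3 steer.py >/dev/null
python3 - <<'E'
from rig import ctrl
from h import *
snap(ctrl,'wrist','f1')
E
echo '{"ticks":[[0,0.075,0,0,0,0],[0,0.175,0,0,0,0],[0,0.175,0,0,0,0],[0,0.175,0,0,0,0],[0,0.175,0,0,0,0]]}' | python3 steer.py | grep -E 'time|pos|force:'
python3 - <<'E'
from rig import ctrl
from h import *
snap(ctrl,'wrist','f2');snap(ctrl,'side','f3')
for n in('h1','f1','h2','f2'):
    c,im=load(n);g=cv2.cvtColor(im,cv2.COLOR_BGR2HSV);x,y=proj(c,[[528,-53,87]],True)[0].astype(int)
    cr=cv2.medianBlur(cv2.resize(im[y-35:y+35,x-35:x+35,:],None,fx=4,fy=4,interpolation=cv2.INTER_CUBIC),5)
    s=255-cv2.cvtColor(cr,cv2.COLOR_BGR2HSV)[...,1]
    C=cv2.HoughCircles(s,cv2.HOUGH_GRADIENT,1,200,param1=120,param2=12,minRadius=55,maxRadius=80)
    if C is not None:
        C=C[0][0]/4;p=(x-35+C[0],y-35+C[1])
        print(n,np.round(p,1),'r',C[2],'pred up',proj(c,[[528,-53,95]],True).round(1),'dn',proj(c,[[528,-53,79]],True).round(1))
E
```

```text
time_s: 34.2
eef_pos: [530.6, -8.2, 394.1]
force: [0.4, -0.8, 0.2]
grip_force: 0.0
time_s: 35.05
eef_pos: [530.5, 59.7, 395.0]
force: [-1.4, 0.0, -0.9]
grip_force: 0.0
h1 [259.9 227.4] r 18.1 pred up [[259.2 227.3]] dn [[262.3 221.8]]
f1 [263.9 221.9] r 17.0 pred up [[261.1 226.9]] dn [[264.  221.5]]
h2 [178.1 227.6] r 15.925 pred up [[175.6 227. ]] dn [[182.3 221.7]]
f2 [182.4 222.6] r 16.525 pred up [[174.9 227.2]] dn [[181.8 221.9]]
```

```bash
python3 - <<'E'
from rig import ctrl
from h import *
a,_=load('f1');b,_=load('f2');print(tri([(a,(263.9,221.9),True),(b,(182.4,222.6),True)])[0].round(1))
_,p=load('p1s');_,f=load('f3');x,y=proj(load('f3')[0],[[540,36,100]])[0].astype(int)
d=cv2.absdiff(p,f)[y-30:y+25,x-25:x+25].max(2);print((d>40).mean(),d.mean())
for n,P in(('jar',(738,188,110)),('bowl',(710,-149,45))):
    u,v=proj(load('f3')[0],[P])[0].astype(int);d=cv2.absdiff(cv2.imread('pics/side0.png'),f)[v-15:v+15,u-15:u+15].max(2);print(n,(d>40).mean())
print(ctrl.finish_job())
E
```

```text
[529.2 -53.5  76.3]
0.01927272727272727 3.0152727272727273
jar 0.0
bowl 0.0
the job is handed in; nothing more can be done
None
```

The job is handed in: the arch tile stands clamped on the holder's floor, the pin measures as driven home (hard stop, about 31 N on the wrist), and the mallet is back in its original place on the bench. It took about 35 s, and the jar and bowl are unmoved.

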